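# Let one sealant cartridge out of the van's gravity magazine

### The arm

A 6-joint arm with a two-finger parallel gripper is mounted at the origin on the work surface. World frame = base frame: x ahead of the robot, y to its left, z up, the work surface at z = 0. Lengths are in mm, angles in rad, forces in N, time in s.
With the tool pointing down it reaches from about 250 to 725 mm from the base axis. Payload 4 kg.
Tool frame: the origin (TCP) lies at the very end of the fingers, on their centre line; the grasp point (between the pads) lies 19 mm behind it (manip.grip_point_offset is the z of the grasp point in the tool frame, in mm); z points along the fingers, y is the direction in which the jaws open and shut (so a half turn about z gives the same grasp; the last joint's range is limited). The gripper opens to 85 mm and grips with 20 to 120 N. Pads are 22 mm wide; open, the fingers measure 114 mm over their backs; the gripper's body (76 mm by 85 mm) begins 54 mm behind the grasp point. The pads swing forward as they close: fully open they stand 13 mm farther back than shut.
Start: joints at [1.139, 0.241, 0.005, 1.335, 0, 1.571], TCP at [209.251, 454.107, 231.306] pointing down, gripper open.
Joint ranges: [-2.72, 2.72], [-1.05, 1.87], [-1.09, 1.28], [-1.99, 2.15], [-1.42, 1.44], [-3.14, 3.14]. Speed limits (rad/s): [2.79, 2.79, 3.14, 3.14, 3.14, 3.14].

### API

Orientations are given as a unit quaternion [w, x, y, z].
In Python, from cell import monitor, viewer, manip gives the robot as it stands. The module is installed in compiled form; this text tells all that it offers.
- The arm moves only by the tool jog_arm, never from a script. Its argument "commands" is text: rows parted by semicolons, each of 5 numbers parted by spaces: the shift along the tool's x, y, z in m, then the turn about the tool's z in rad, then the opening in per cent of the stroke, from 0 (shut) to 100 (fully open). In form: tx ty tz roll gripper; .... A call has 1 to 20 rows; each row is the pose to reach, as a shift and turn from the pose commanded when the call began, along the tool's axes at that moment; what a row does not reach only later rows make up. A row lasts 1/8 s, in which the tool goes at most 62.5 mm and 10.7 degrees, less where a joint would pass 70% of its speed; a pose out of reach is approached as far as the arm can. A call with a gripper value outside its range is refused whole. The fingers move at their own pace and stop on an object; "force" is the grip in N (left out, the last holds). Time passes only in rows, so rows that repeat a pose let the fingers close. It gives the time, the measured TCP pose, the force and the opening at its end, in the units of the state.
- monitor.state(): the state, without advancing time (a new reading comes with each control period).
- viewer.grab_frame(name): name is "scene" or "top"; returns (picture, depth): 480x640x3 uint8, blue, green, red; 480x640 float32, mm along the optical axis (not along the pixel's ray), 0 where there is no reading.
- viewer.camera_params(name): a dict with "vfov" (degrees; the focal length in pixels is half the picture's height over the tangent of half this angle, whatever the lens; pixels are square), "cx", "cy" (the principal point, pixels), "R" (3x3) and "t" (3): a world point X has camera coordinates R X + t. Camera axes: x right, y down, z forward; pixel columns grow to the right and rows downward; lengths in mm; the calibration is good to about 2 mm. A picture is of the moment at which its call begins. camera_params takes no time and is no camera call.
- manip.sign_off(): hands the job in, once; it reports no verdict.
The state is a dict: "t": time; "joint_positions": joint angles; "joint_vel": joint speeds; "tau": joint torques, N m; "eef_pos": TCP position; "tool_rot": TCP orientation; "force": force on the tool from outside, world axes, zero at the start; "torque": the same for the moment, N m; "opening": opening from 0.0 (shut) to 1.0 (fully open).
Only numpy, scipy, OpenCV 4.12 (cv2) and the standard library are available. Lean on these libraries where they do the work, as an engineer would, in place of code of your own. Each camera call takes 0.05 s, during which the arm holds its last target. There are 200 camera calls.

### The job

Let one sealant cartridge out of its magazine: press its paddle right down with the fingertips so that the gate lifts, keep it down until the cartridge has rolled into the trough, then let the paddle spring back up so that the gate closes behind it. Only one cartridge is wanted: do not touch or lift the cartridges, and leave the spray cans, their paddle and the other things on the bench alone.

Things in the scene. Friction and masses are not known exactly. Their poses are not given: they have to be found in the camera images.
- cart_mag: Fixed plywood gravity magazine, 269 mm long (x) x 248 wide (y), holding three sealant cartridges on a lane that slopes down to the front at 0.22 rad. Origin: centre of its underside on the bench; +x points to the high back, z up. A sheet-steel rocker over the lane has the gate blade in front of the foremost item and a rear blade that drops behind it as the gate lifts: one press lets out one item.
- can_mag: The second magazine, of the same make and size, with the same origin and axes, holding three spray cans; to be left alone. It may stand left or right of the cartridge magazine.
- cart_shaft (a point): Middle of the shaft on which the cartridge magazine's rocker turns, at (-38, 0, 121) mm in the magazine's frame. Two plywood cheeks carry its ends; they stand up to 140 mm above the bench at the lane's sides.
- cart_trough (a point): Where the axis of a cartridge comes to lie in the open trough, against the 27 mm lip at the front of the cartridge magazine: (-106, 0, 60) mm in the magazine's frame.
- cart_paddle: Thumb paddle on the rear arm of the cartridge magazine's rocker: rubber-topped plate 42 (x) x 60 mm (y). Origin: centre of its top face, z normal to it, x to its rear edge. At rest it slopes up to the back at 0.5 rad, centre at (23, 0, 170) mm in the magazine's frame; fully down it is level, at (39, 0, 135) mm. The spring takes 6 to 8 N to press and brings it back up when let go.
- cart_rocker (a joint): Turn of the cartridge magazine's rocker in rad: 0 at rest (paddle up, gate closed), 0.5 at its stop (paddle fully down, gate lifted). From about 0.4 the gate is clear of the foremost item.
- can_paddle: Thumb paddle of the spray-can magazine, same as the other; to be left alone. Origin: centre of its top face.
- can_rocker (a joint): Turn of the spray-can magazine's rocker in rad: 0 at rest (paddle up, gate closed), 0.5 at its stop (paddle fully down, gate lifted). From about 0.4 the gate is clear of the foremost item.
- cart1: Foremost sealant cartridge in its magazine: white plastic barrel 50 mm across and 190 mm long with a 14 mm nipple on one end (215 mm over all), lying across the lane. Origin on its axis at mid-length, 25 mm above the lane floor; its y runs along the axis and the rest turns as it rolls. It starts behind the gate at x = -28 mm in the magazine's frame; lying in the trough against the lip it is at x = -106 mm, z = 60 mm. It takes up to about 1 s to roll there.
- cart2: Second sealant cartridge in its magazine: white plastic barrel 50 mm across and 190 mm long with a 14 mm nipple on one end (215 mm over all), lying across the lane. Origin on its axis at mid-length, 25 mm above the lane floor; its y runs along the axis and the rest turns as it rolls. It starts at x = 22 mm in the magazine's frame.
- cart3: Third sealant cartridge in its magazine: white plastic barrel 50 mm across and 190 mm long with a 14 mm nipple on one end (215 mm over all), lying across the lane. Origin on its axis at mid-length, 25 mm above the lane floor; its y runs along the axis and the rest turns as it rolls. It starts at x = 71 mm in the magazine's frame.
- can1: Foremost spray can in the other magazine: steel, 50 mm across, 205 mm long over its narrower cap, lying across the lane. Origin at its middle. To be left alone.
- can2: Second spray can in the other magazine: steel, 50 mm across, 205 mm long over its narrower cap, lying across the lane. Origin at its middle. To be left alone.
- can3: Third spray can in the other magazine: steel, 50 mm across, 205 mm long over its narrower cap, lying across the lane. Origin at its middle. To be left alone.
- glue_bottle: Bystander: upright white bottle, 60 mm across, 170 mm tall, behind the magazines. Origin: centre of its underside.
- tape_measure: Bystander: black tape measure 72 x 34 x 66 mm standing at the left. Origin: centre of its underside.
- screwdriver: Bystander: screwdriver about 200 mm long lying at the right. Origin: underneath it, near its middle.
Not all that is in view belongs to the job. What is shaped like the cart3 but purple is not meant.

How it is judged (in metres and radians):
On the way, in this order (a step that is already met when the one before it is completed fails the run):
1. the fingers press the cartridge magazine's paddle down (value of joint cart_rocker above 0.12 rad and contact force between the fingers and cart_paddle above 0.5 N).
2. with the paddle still down (rocker past 0.25 rad), the foremost cartridge has rolled into the trough (x of cart1 in the frame of cart_mag between -0.12 and -0.09 m and z of cart1 in the frame of cart_mag below 0.072 m and value of joint cart_rocker above 0.25 rad), for 0.05 s.
At the end, for the whole second after the job is handed in: The foremost cartridge lies still in the trough (90 to 120 mm in front of the magazine's centre), the other two are behind the closed gate (at most 45 mm in front of it), both rockers are within 0.13 rad of rest, and the spray cans have moved less than 20 mm (x of cart1 in the frame of cart_mag between -0.12 and -0.09 m and z of cart1 in the frame of cart_mag below 0.072 m and x of each of cart2, cart3 in the frame of cart_mag above -0.045 m and value of joint each of cart_rocker, can_rocker below 0.13 rad and linear speed of each of cart1, cart2 below 0.02 m/s and distance of each of can1, can2, can3 from where it was at the start of the episode below 0.02 m); the robot touches nothing.
It fails at once if the arm or fingers touch a cartridge or a spray can (over 1 N) (contact force between any of the fingers, the arm and cart1 above 1 N or contact force between any of the fingers, the arm and cart2 above 1 N or contact force between any of the fingers, the arm and cart3 above 1 N or contact force between any of the fingers, the arm and can1 above 1 N or contact force between any of the fingers, the arm and can2 above 1 N or contact force between any of the fingers, the arm and can3 above 1 N).
It fails at once if a cartridge or a spray can is lifted out of its lane (z of any of cart1, cart2, cart3 in the frame of cart_mag above 0.13 m or z of any of can1, can2, can3 in the frame of can_mag above 0.13 m).
It fails at once if a second cartridge leaves the magazine (x of cart2 in the frame of cart_mag below -0.055 m).
It fails at once if the spray-can magazine's paddle is pressed (value of joint can_rocker above 0.15 rad).
It fails at once if the glue bottle, tape measure or screwdriver is pushed more than 20 mm or knocked over (distance of any of glue_bottle, tape_measure, screwdriver from where it was at the start of the episode above 0.02 m or angle between any of glue_bottle, tape_measure, screwdriver's own z axis and vertical above 0.5 rad).
It also fails if it takes over 29 s, if anything falls off the work surface, if the arm or the gripper's body presses on something with over 40 N, if the wrist force passes 120 N, or if a joint passes its speed limit or range.

## Working session

There is one attempt and no reset: what is moved stays moved. The work goes in short steps, Python scripts to look and compute and a tool call to move; the robot and the scene stay as the last step left them, time stands still between calls to the robot, and variables do not carry over. Pictures are saved under pics/ and viewed, about 8 in all and at most 12, crops included, and the job is handed in when it is done.

Besides the shell and the picture viewer there is one more tool, called after ">>>" as name(argument=value, ...), one argument or row to a line, values as JSON. jog_arm: Moves the arm, as the interface text tells. Its arguments: {"type":"object","properties":{"commands":{"type":"string"},"force":{"type":"number"}},"required":["commands"]}

```bash
mkdir -p pics; cat > h.py <<'E'
import numpy as np, cv2
from cell import monitor, viewer, manip
def grab(n):
    im,d=viewer.grab_frame(n); np.savez(f'pics/{n}.npz',im=im,d=d); return im,d
def world(n,u,v,z=None):
    p=viewer.camera_params(n); d=np.load(f'pics/{n}.npz')['d']
    f=240/np.tan(np.radians(p['vfov'])/2); R=np.array(p['R']); t=np.array(p['t'])
    if z is None: z=np.median(d[v-1:v+2,u-1:u+2])
    return R.T@(np.array([(u-p['cx'])/f*z,(v-p['cy'])/f*z,z])-t)
E
python3 - <<'E'
from h import *
for n in('scene','top'):
    im,d=grab(n); cv2.imwrite(f'pics/{n}0.png',im); print(viewer.camera_params(n))
print(monitor.state())
E
```

```text
{'vfov': 43.83858045795732, 'cx': 322.3280012693823, 'cy': 229.65308817924836, 'R': array([[ 0.38268486,  0.92381193, -0.01112709],
       [ 0.73999753, -0.31370688, -0.59497198],
       [-0.55313286,  0.21945274, -0.80366942]]), 't': array([-233.96702773, -351.86326478, 2257.1131105 ])}
{'vfov': 45.197545928793225, 'cx': 315.7498496358592, 'cy': 240.90450252722314, 'R': array([[-2.49927364e-02, -9.99687589e-01,  2.96607950e-04],
       [-9.76901983e-01,  2.43600958e-02, -2.12294843e-01],
       [ 2.12221295e-01, -5.59558595e-03, -9.77205614e-01]]), 't': array([  -4.86228849,  589.80768016, 1564.8319179 ])}
{'t': 0.1, 'joint_positions': array([1.13898137e+00, 2.41305868e-01, 3.92825818e-03, 1.33520717e+00,
       1.64414255e-05, 1.57079931e+00]), 'joint_vel': array([-0.00247007, -0.0007086 ,  0.00312153,  0.0011751 ,  0.00050255,
       -0.00108026]), 'tau': array([-9.74376271e-04, -3.73139441e+01,  2.53009665e+01,  1.08508172e-02,
       -6.82854647e-05,  1.69720562e-05]), 'eef_pos': array([209.03173207, 453.62056313, 230.54429733]), 'tool_rot': array([-1.99602159e-04,  2.14235304e-01,  9.76781672e-01, -8.71703671e-04]), 'force': array([-0.19546503,  0.57592882, -0.2095478 ]), 'torque': array([-0.0219157 ,  0.01972864, -0.02443788]), 'opening': 0.9979370082075325}
```

View pics/scene0.png

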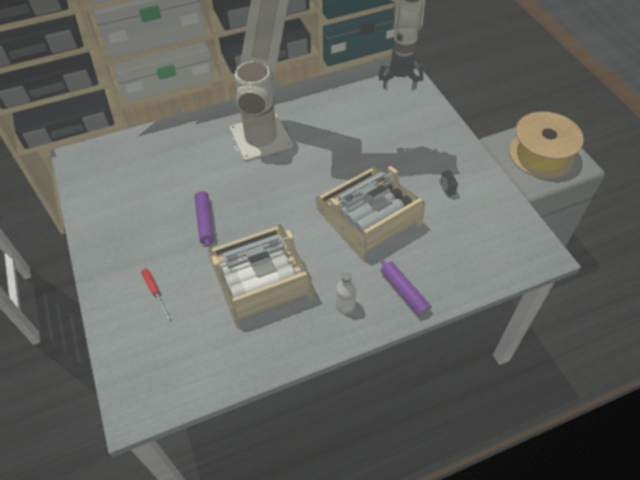

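View pics/top0.png

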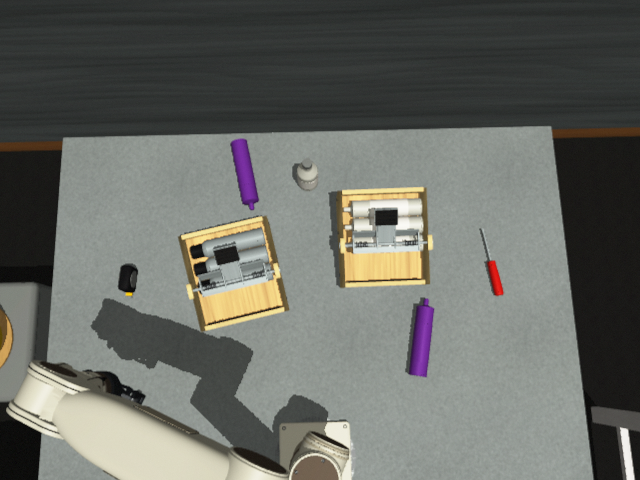

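The scene picture shows the white cartridges in the magazine at (262,272) and the cans in the one at (372,210). The top picture shows the cartridge magazine at (385,237) with its paddle at (386,216), and the can magazine's paddle at (228,254). What could be confused: the two paddles, and the purple cartridge decoys at (244,173) and (422,338). I choose the paddle at (386,216), and check it in a close crop.

```bash
python3 - <<'E'
from h import *
im=np.load('pics/top.npz')['im']
cv2.imwrite('pics/crop1.png',cv2.resize(im[180:295,325:445],None,fx=5,fy=5,interpolation=cv2.INTER_CUBIC))
g=im.max(2)[205:230,370:402]<45
n,l,s,c=cv2.connectedComponentsWithStats(g.astype(np.uint8))
k=1+s[1:,4].argmax(); print(s[k],c[k]+[370,205])
v,u=np.where(l==k); P=np.array([world('top',a+370,b+205) for a,b in zip(u,v)])
m=np.median(P,0); print(len(P),m,P.min(0),P.max(0))
P=P[abs(P[:,2]-m[2])<20]; A=np.c_[P[:,:2]-P[:,:2].mean(0),np.ones(len(P))]
print(P.mean(0),np.linalg.lstsq(A,P[:,2],rcond=None)[0])
for q in[(342,189),(426,188),(429,286),(343,287),(343,243),(430,242),(300,300)]: print(q,world('top',*q).round(1))
E
```

```text
[  6   5  21  15 299] [386.11705686 217.3277592 ]
299 [ 625.95221187 -207.32551487  169.74274763] [ 610.00723769 -234.57150792  156.85196824] [ 643.23546914 -180.64780954  180.19879749]
[ 625.91436159 -207.6405678   169.39684764] [ 5.89639431e-01 -2.98506413e-03  1.69396848e+02]
(342, 189) [ 759.9 -102.4    1.3]
(426, 188) [ 756.1 -353.5    3.4]
(429, 286) [ 461.6 -343.     2.5]
(343, 287) [465.1 -95.1   0.6]
(343, 243) [566.4 -92.4 134.7]
(430, 242) [ 563.8 -327.6  132.2]
(300, 300) [430.6  29.6   1.6]
```

View pics/crop1.png

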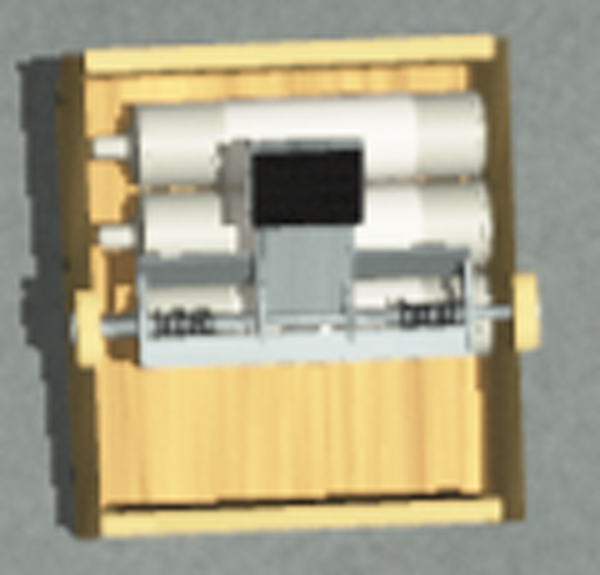

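The crop confirms white cartridges with nipples under this paddle, which spans (250–362, 148–225) in the crop. Its measured centre is (626,-208,169), against a specified height of 170. The shaft is at x≈565, so the magazine origin is about (603,-208), with yaw about 0. Fully down, the paddle should be at about (642,-208,135). Next I go to a hover point above it with the fingers shut.

>>> jog_arm(
  commands="0 0 -0.06 0 0; -0.04 -0.026 -0.06 -0.1 0; -0.08 -0.051 -0.06 -0.2 0; -0.12 -0.077 -0.06 -0.3 0; -0.16 -0.103 -0.06 -0.4 0; -0.2 -0.128 -0.06 -0.432 0; -0.24 -0.154 -0.06 -0.432 0; -0.28 -0.18 -0.06 -0.432 0; -0.32 -0.205 -0.06 -0.432 0; -0.36 -0.231 -0.06 -0.432 0; -0.4 -0.257 -0.06 -0.432 0; -0.44 -0.283 -0.06 -0.432 0; -0.48 -0.308 -0.06 -0.432 0; -0.52 -0.334 -0.06 -0.432 0; -0.56 -0.36 -0.06 -0.432 0; -0.6 -0.385 -0.06 -0.432 0; -0.64 -0.411 -0.06 -0.432 0; -0.661 -0.424 -0.06 -0.432 0; -0.661 -0.424 -0.06 -0.432 0; -0.661 -0.424 -0.06 -0.432 0",
  force=40,
)

```text
t: 2.6
eef_pos: [631.7, -207.0, 290.8]
tool_rot: [-0.001, -0.0, 1.0, 0.0]
force: [0.0, 0.2, -0.3]
opening: -0.001
```

```bash
python3 - <<'E'
from h import *
im,d=grab('top'); a=im[170:300,310:460]; im2,d=grab('scene'); b=im2[190:330,180:340]
cv2.imwrite('pics/c2.png',np.hstack([cv2.resize(a,(400,347)),cv2.resize(b,(396,347))]))
s=monitor.state(); print({k:s[k] for k in('t','eef_pos','tool_rot','joint_positions','force','opening')})
E
```

```text
{'t': 2.7, 'eef_pos': array([ 631.72108888, -206.44061824,  291.70475637]), 'tool_rot': array([-6.04816973e-05, -7.17494657e-04,  9.99999729e-01,  1.55159053e-04]), 'joint_positions': array([-3.15968194e-01,  5.93879370e-01,  6.93968535e-01,  1.67109708e+00,
        2.57216575e-04, -3.17403211e-01]), 'force': array([0.94096536, 0.28484836, 0.17518496]), 'opening': 0.001294746171401795}
```

View pics/c2.png

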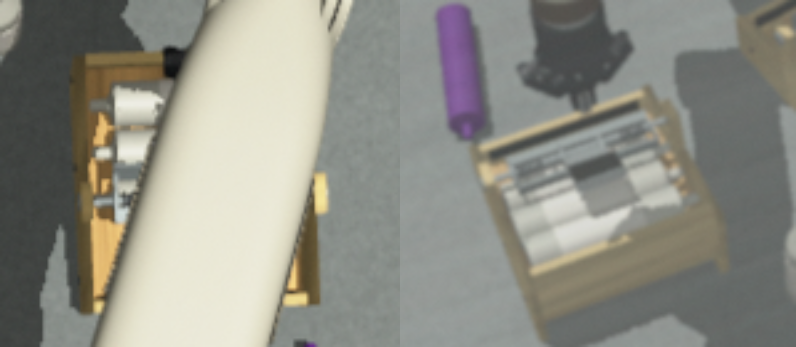

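The scene half shows the shut gripper in line above the paddle; the top view is blocked by the arm. Next I descend, then press while following the paddle's arc.

>>> jog_arm(
  commands="0 0 0.04 0 0; 0 0 0.08 0 0; 0 0 0.1 0 0; 0 0 0.108 0 0; -0.001 0 0.116 0 0; -0.002 0 0.124 0 0; -0.004 0 0.132 0 0; -0.006 0 0.14 0 0; -0.007 0 0.148 0 0; -0.008 0 0.154 0 0; -0.008 0 0.156 0 0; -0.008 0 0.157 0 0; -0.008 0 0.157 0 0; -0.008 0 0.157 0 0; -0.008 0 0.157 0 0; -0.008 0 0.157 0 0; -0.008 0 0.157 0 0; -0.008 0 0.157 0 0; -0.008 0 0.157 0 0",
)

```text
t: 5.08
eef_pos: [644.8, -207.9, 138.9]
tool_rot: [0.006, -0.001, 1.0, -0.001]
force: [4.8, 1.0, 6.4]
opening: -0.002
```

```bash
python3 - <<'E'
from h import *
im2,d=grab('scene'); b=im2[190:330,180:340]
cv2.imwrite('pics/c3.png',cv2.resize(b,(686,600),interpolation=cv2.INTER_CUBIC))
s=monitor.state(); print({k:s[k] for k in('t','eef_pos','force','opening')})
E
```

```text
{'t': 5.125, 'eef_pos': array([ 644.85318393, -207.9443492 ,  138.97911871]), 'force': array([5.05510879, 1.70392721, 7.59989609]), 'opening': -0.0012284334668090087}
```

View pics/c3.png

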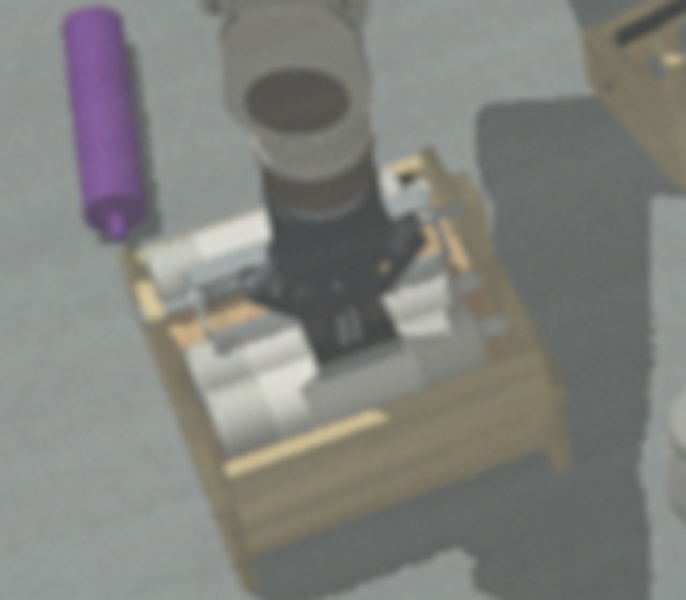

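The foremost cartridge is in the trough, white at crop (200,245), and the paddle is down. I hold it a little longer and measure the cartridge before letting go.

>>> jog_arm(
  commands="0 0 0.001 0 0; 0 0 0.001 0 0; 0 0 0.001 0 0; 0 0 0.001 0 0",
)

```text
t: 5.62
eef_pos: [645.0, -207.9, 138.1]
tool_rot: [0.006, -0.001, 1.0, -0.001]
force: [4.5, 1.5, 6.5]
opening: 0.005
```

```bash
python3 - <<'E'
from h import *
grab('scene')
for u in(218,226,232,238):
  for v in range(240,262,3): print(u,v,world('scene',u,v).round(0)-[603,-208,0])
E
```

```text
218 240 [ 618. -149. 1098.]
218 243 [ 619. -150. 1093.]
218 246 [ 618. -151. 1088.]
218 249 [ 619. -151. 1083.]
218 252 [ 619. -152. 1078.]
218 255 [ 619. -153. 1073.]
218 258 [ 619. -154. 1068.]
218 261 [ 619. -155. 1062.]
226 240 [ 619. -141. 1094.]
226 243 [ 619. -142. 1089.]
226 246 [ 618. -142. 1083.]
226 249 [ 618. -143. 1078.]
226 252 [ 619. -144. 1073.]
226 255 [ 619. -145. 1068.]
226 258 [ 618. -146. 1062.]
226 261 [ 618. -146. 1057.]
232 240 [ 619. -135. 1091.]
232 243 [ 619. -136. 1085.]
232 246 [ 618. -136. 1080.]
232 249 [ 619. -137. 1075.]
232 252 [ 619. -138. 1070.]
232 255 [ 618. -138. 1064.]
232 258 [ 619. -139. 1059.]
232 261 [ 619. -140. 1054.]
238 240 [ 619. -129. 1087.]
238 243 [ 619. -129. 1082.]
238 246 [ 618. -130. 1076.]
238 249 [ 619. -131. 1072.]
238 252 [ 619. -131. 1066.]
238 255 [ 619. -132. 1061.]
238 258 [ 619. -133. 1056.]
238 261 [ 618. -134. 1049.]
```

```bash
python3 - <<'E'
from h import *
p=viewer.camera_params('scene'); R=np.array(p['R']);t=np.array(p['t']);print(-R.T@t)
d=np.load('pics/scene.npz')['d']; print(d[246,218:240:4],d[60:420:60,100:600:80].round(0))
f=240/np.tan(np.radians(p['vfov'])/2)
for X in[(497,-208,85),(497,-290,85),(497,-130,85),(603,-208,0),(642,-208,135)]:
  c=R@np.array(X,float)+t; print(X,c[0]/c[2]*f+p['cx'],c[1]/c[2]*f+p['cy'],c[2])
E
```

```text
[1598.39700736 -389.57005933 1602.02062923]
[628.8637  629.4255  634.28094 637.1155  637.5533  644.2528 ] [[ 416.  440.  469.  500.  538.  579.  632.]
 [ 453.  482.  518.  557.  603.  657.  720.]
 [ 499.  534.  576.  623.  683.  753.  841.]
 [ 550.  596.  651.  712.  788.  883. 1003.]
 [ 620.  676.  745.  826.  931. 1071. 1254.]
 [ 705.  779.  872.  993.    0. 1356. 1660.]]
(497, -208, 85) 246.70679472269734 239.42020117555774 1868.2480093808622
(497, -290, 85) 221.5520917371545 247.80744439372097 1850.2528843706068
(497, -130, 85) 270.18881825340634 231.59067352341725 1885.3653234150074
(603, -208, 0) 260.2804770323167 280.344767893388 1877.9278272667793
(642, -208, 135) 260.24349242693563 266.5563878112738 1747.8602742011085
```

The scene depth is plainly off (about 630 mm where it should be about 1860), so I don't rely on it. I checked by projection instead: a cartridge in the trough should appear along (221,248)–(270,232), and that is where it shows. The TCP height of 138 puts the rocker at about 0.45 rad. Next I let the paddle up, following its arc back, then clear off.

>>> jog_arm(
  commands="0.001 0 -0.008 0 0; 0.002 0 -0.016 0 0; 0.004 0 -0.024 0 0; 0.005 0 -0.032 0 0; 0.006 0 -0.04 0 0; 0.006 0 -0.05 0 0; 0.006 0 -0.07 0 0; 0.006 0 -0.1 0 0; 0.006 0 -0.14 0 0; 0.006 0 -0.17 0 0; 0.03 0.05 -0.17 0 0; 0.06 0.1 -0.17 0 0; 0.09 0.15 -0.17 0 0; 0.12 0.2 -0.17 0 0; 0.15 0.25 -0.17 0 0; 0.15 0.3 -0.17 0 0; 0.15 0.3 -0.17 0 0; 0.15 0.3 -0.17 0 0; 0.15 0.3 -0.17 0 0",
)

```text
t: 8.05
eef_pos: [490.6, 91.5, 303.3]
tool_rot: [0.0, 0.001, 1.0, 0.0]
force: [-0.5, -0.2, -0.2]
opening: -0.0
```

```bash
python3 - <<'E'
from h import *
im,d=grab('top')
cv2.imwrite('pics/crop4.png',cv2.resize(im[165:325,165:445],None,fx=2.8,fy=2.8,interpolation=cv2.INTER_CUBIC))
g=im.max(2)[205:230,370:402]<45
n,l,s,c=cv2.connectedComponentsWithStats(g.astype(np.uint8)); k=1+s[1:,4].argmax(); print(s[k],c[k]+[370,205])
for v in range(245,285,3): print(v,(world('top',400,v)-[603,-208,0]).round(0))
s=monitor.state(); print(s['t'],s['eef_pos'],s['force'])
E
```

```text
[  6   5  21  15 300] [386.13       217.30333333]
245 [-40. -42. 104.]
248 [-53. -38. 127.]
251 [-59. -39. 119.]
254 [-54. -50.  46.]
257 [-62. -50.  42.]
260 [-70. -50.  42.]
263 [-85. -44.  74.]
266 [-94. -42.  83.]
269 [-103.  -42.   85.]
272 [-111.  -41.   84.]
275 [-119.  -42.   79.]
278 [-126.  -43.   70.]
281 [-133.  -44.   58.]
284 [-140.  -44.   53.]
8.1 [490.52680045  91.36277005 303.2177994 ] [0.43845267 0.28475498 0.54747828]
```

View pics/crop4.png

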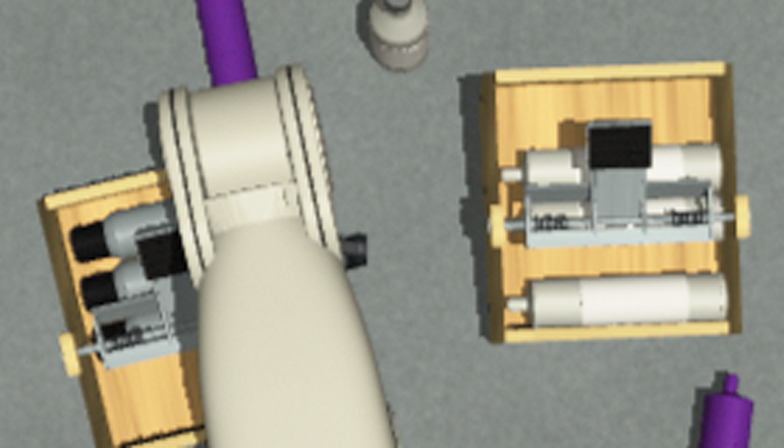

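The cartridge lies in the trough at crop (628,300), with its crest at x≈-106, z≈85, so its axis is at z≈60. The other two cartridges are behind the closed gate, and the paddle is back at its starting pixel (386,217). The robot is clear of everything.

```bash
python3 -c "
from h import *
print(manip.sign_off())"
```

```text
the job is handed in; nothing more can be done
None
```

I pressed the cartridge magazine's paddle down with the shut fingertips and held it until the foremost cartridge had rolled into the trough. Then I let the paddle spring back, moved clear and handed the job in at about 8.1 s. No verdict was reported.

**Last checks (top camera):**
- **Cartridge:** it lies in the trough with its axis at about x = -106 mm, z = 60 mm in the magazine's frame, as specified.
- **Gate and other cartridges:** the paddle is back at its starting pixel, and the other two cartridges are behind the closed gate.
- **Robot:** the arm was clear of everything, with about 0.5 N residual on the force reading.

**What disagreed or was not measured:**
- **Scene camera depth:** it was clearly wrong (about 630 mm where about 1860 mm was expected). While the paddle was down I confirmed the cartridge by projecting its expected position into the scene picture instead.
- **Arm yield:** under the spring load the arm gave about 4–5 mm. The press reached about 138 mm rather than the commanded 134 mm, which I estimate as 0.45 rad of rocker turn.
- **Spray cans and bystanders:** I did not measure the spray cans or their paddle at the end, and the arm partly hid that magazine in the last picture. The tape measure and screwdriver were not checked either. The arm only passed above these things.

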